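# Twist the terminal cap on to the spark plug tester's test position and hold it

## Task

One of the tester's two bayonet sockets has a spark plug in it, the other is closed with an olive bung. Pick up the winged terminal cap, push it fully home over the plug with its pins in the slots, and twist it clockwise only half way to its lock, to the yellow marks, where the plug sparks; never let it click into the lock at the red marks. Finish while still gripping the cap and holding it there against its return spring, with the other things on the bench left alone.

Things in the scene. Friction and masses are not known exactly. Their poses are not given: they have to be found in the camera images.
- cap_grip (a point): Terminal cap, loose, upright on the bench: brown, brass skirt. Point on its axis in the wing grip, 50 mm above its underside; z up, x along the wing (half a turn makes no difference). Wing 48 mm long (x), 16 mm thick (y: grip across it), from 28 to 63 mm above the underside; copper stud on top to 72 mm. Round flange below the wing, 67 mm across, 24 to 28 mm up. Weight 80 to 160 g.
- cap_pins (a point): Point on the cap's axis level with its two bayonet pins, 5.5 mm above its underside, 44.5 mm below cap_grip; axes as cap_grip. The pins point along x and -x, under the wing's ends; greased, round, 7 mm thick, tips 29.5 mm from the axis. Hollow skirt below the flange, 44 mm across, tapered to 38 mm at its foot. White index marks on flange and wing lie over the pins.
- tester: Spark plug tester, fixed: green-grey steel case 170 mm (x) by 240 mm (y), flat steel deck 72 mm above the bench, two sockets on it 110 mm apart along y, a dial beside them. Origin under its centre on the bench, z up. Painted marks on the deck round each socket, in opposite pairs, seen from above: white at the slots (+x, -x), yellow 40 degrees and red (lock) 80 degrees clockwise of white.
- socket_left (a point): Centre of the mouth of the socket on the tester's +y side, at rim height, 26 mm above the deck; axes as the tester's. Steel collar 68 mm across, bore 48 mm, two 12 mm wide slots for the pins in its rim at +x and -x: the cap enters with its wing along x. Home: flange on the rim, cap_grip 26 mm above this point. The wing, pointing at a mark, shows the cap's angle.
- socket_right (a point): The same on the tester's -y side. In both, a spring ring meets the cap 8 mm before home and pushes up with 2 to 5 N. Within 3 mm of home the pins pass under the collar's lip and the cap turns, clockwise only, against a return spring (0.04 N m at first, 0.09 half way) that turns it back if let go. 80 degrees from the slots the pins spring up into notches: the lock click.
- plug_top (a point): Tip of the steel terminal of the spark plug under test (white ceramic, steel terminal and hexagon), which is screwed upright into the middle of one of the two sockets: the socket to use. Fixed; 20 mm above the deck, 6 mm below the rim; z up. With the cap home, cap_grip is 32 mm above this point.
- bung_top (a point): Top of the olive plastic bung, 25 mm across, fixed in the middle of the other socket, 11 mm above the deck.
- carb_bowl: Bystander, loose on the bench, to be left alone: olive plastic carburettor bowl, 72 mm across, 45 mm high; origin under its centre.
- height_lever: Bystander, loose on the bench, to be left alone: chrome mower height lever, a rod 225 mm long (x) and up to 30 mm wide, 18 mm high, with a black grip; origin under it.
- oil_cap: Bystander, loose on the bench, to be left alone: tin oil can cap, 42 mm across, 26 mm high; origin under its centre.
- copper_terminal: Bystander, loose on the bench, to be left alone: copper ignition terminal, 50 mm long (x), 20 mm wide, 9 mm high; origin under it.
- spare_plug: Bystander, loose on the bench, to be left alone: spare spark plug, 78 mm long (x), 18 mm thick, lying; origin under its hexagon.
- screwdriver: Bystander, loose on the bench, to be left alone: screwdriver, about 200 mm long (x), lying; origin under it.
Not all that is in view belongs to the job. Of the things like the part that bears cap_grip, leave any that is pink or purple; of the rest the larger one is meant.

How it is judged:
On the way, in this order (a step that is already met when the one before it is completed fails the run):
1. the cap is pushed home over the plug, its pins through the entry slots (horizontal distance between cap_grip and plug_top below 0.005 m and z of cap_grip in the frame of plug_top below 0.0355 m and angle between cap_grip's own z axis and vertical below 0.12 rad and angle between the x axis of cap_grip and the x axis of tester, either way round below 0.25 rad), for 0.05 s.
2. the cap is twisted half way to the lock, still pushed in, and held there (horizontal distance between cap_grip and plug_top below 0.005 m and z of cap_grip in the frame of plug_top below 0.0355 m and angle between cap_grip's own z axis and vertical below 0.12 rad and angle between the x axis of cap_grip and the x axis of tester, either way round between 0.51 and 0.89 rad), for 0.3 s.
At the end, for the whole second after the job is handed in: The cap is in the socket with the plug (axes within 5 mm, upright within 7 degrees, within 3.5 mm of fully home), its wing 40 degrees clockwise of the entry slots within 11 degrees, at rest, and the fingers still grip it (over 2 N) (all of step 2 and z of cap_grip in the frame of plug_top above 0.029 m and contact force between the fingers and cap above 2 N and linear speed of cap below 0.02 m/s and angular speed of cap below 0.2 rad/s); the arm keeps its last pose, push and grip.
It fails at once if the cap is turned on into the lock (more than 69 degrees from the slots) (horizontal distance between cap_grip and plug_top below 0.005 m and z of cap_grip in the frame of plug_top below 0.0425 m and angle between the x axis of cap_grip and the x axis of tester, either way round above 1.2 rad).
It fails at once if another thing on the bench (bowl, lever, oil cap, copper terminal, spare plug, screwdriver) is moved by more than 25 mm (distance of any of carb_bowl, height_lever, oil_cap, copper_terminal, spare_plug, screwdriver from where it was at the start of the episode above 0.025 m).
It also fails if it takes over 38 s, if anything falls off the work surface, if the arm or the gripper's body presses on something with over 40 N, if the wrist force passes 120 N, or if a joint passes its speed limit or range.

## Robot

A 6-joint arm with a two-finger parallel gripper is mounted at the origin on the work surface. World frame = base frame: x ahead of the robot, y to its left, z up, the work surface at z = 0. Lengths are in m, angles in rad, forces in N, time in s.
With the tool pointing down it reaches from about 0.275 to 0.85 m from the base axis. Payload 19 kg.
Tool frame: the origin (TCP) lies at the centre of the arm's flange, where the gripper is bolted on; the fingertips stand 173 mm ahead of it and the grasp point (between the pads) lies 155 mm ahead of it; z points along the fingers, y is the line along which they close (so a half turn about z gives the same grasp; the last joint's range is limited). The gripper opens to 85 mm and grips with 20 to 120 N. Pads are 22 mm wide; open, the fingers measure 114 mm over their backs; the gripper's body (76 mm by 85 mm) begins 54 mm behind the grasp point. The pads swing forward as they close: fully open they stand 13 mm farther back than shut.
Start: joints at [-1.332, 0.15, 1.437, -0, 1.554, -0.134], TCP at [0.209, -0.536, 0.405] pointing down, gripper open.
Joint ranges: [-2.8, 2.8], [-0.68, 2.1], [0.12, 2.68], [-1.39, 4.53], [0.16, 2.79], [-2.81, 2.81]. Speed limits (rad/s): [1.89, 1.89, 2.22, 3.01, 3.01, 3.01].

## Interface

Orientations are given as a rotation vector (axis times angle).
In Python, from workcell import observe, grab_frame, camera_info, arm gives the robot as it stands.
- The arm moves only by the tool carry_out, never from a script. Its arguments are lists of equal length, an entry for each row: "offset": the shift along the tool's x, y, z normalised to -1 to 1, where 1 is 500 mm, a list of three; "twist": the turn, a rotation vector about the tool's x, y, z normalised to -1 to 1, where 1 is 2 pi rad, a list of three. In form: {"offset": [[dx, dy, dz], ...], "twist": [[wx, wy, wz], ...]}. A call has 1 to 10 rows; each row is the pose to reach, as a shift and turn from the pose commanded when the call began, along the tool's axes at that moment, turning the shorter way round; what a row does not reach only later rows make up. A row lasts 1/12 s, in which the tool goes at most 41.7 mm and 7.16 degrees, less where a joint would pass 70% of its speed; a pose out of reach is approached as far as the arm can. A call with a number of a shift or a turn outside -1 to 1 is refused whole. A call with a gripper value outside its range is refused whole. "grip" is the closure, from -1 (fully open) to 1 (shut), set as the call begins (left out, the last holds). The fingers move at their own pace and stop on an object; "grip_force" is the grip in N (left out, the last holds). Time passes only in rows, so rows that repeat a pose let the fingers close. It gives the time, the measured TCP pose, the force, the opening and the grip force at its end, in the units of the state.
- observe(): the state, without advancing time (a new reading comes with each control period).
- grab_frame(name): name is "side" or "top" or "wrist"; returns the picture (420x560x3 uint8, red, green, blue); there is no depth.
- camera_info(name): a dict with "K" (3x3 intrinsics, pixels), "R" (3x3) and "t" (3): a world point X has camera coordinates R X + t; the wrist camera has in their place "hand_eye" (4x4, takes a point from camera to tool coordinates, whose origin is the TCP and whose axes are the flange's). Camera axes: x right, y down, z forward; pixel columns grow to the right and rows downward; lengths in m; the calibration is good to about 2 mm. A picture is of the moment at which its call begins: read the wrist's pose just before it. camera_info takes no time and is no camera call.
- arm.finish_job(): hands the job in; it is judged then, once.
The state is a dict: "time": time; "joint_positions": joint angles; "joint_vel": joint speeds; "tau": joint torques, N m; "position": TCP position; "tool_rot": TCP orientation; "wrist_force": force on the tool from outside, world axes, zero at the start; "ft_torque": the same for the moment, N m; "opening": finger opening in m; "grasp_force": force on a finger pad.
Only numpy, scipy, OpenCV 4.12 (cv2) and the standard library are available. Lean on these libraries where they do the work, as an engineer would, in place of code of your own. Each camera call takes 0.05 s, during which the arm holds its last target. There are 200 camera calls.

## Working session

There is one attempt and no reset: what is moved stays moved. The work goes in short steps, Python scripts to look and compute and a tool call to move; the robot and the scene stay as the last step left them, time stands still between calls to the robot, and variables do not carry over. Pictures are saved under pics/ and viewed, at most 10 in all, crops included, and the job is handed in when it is done.

Besides the shell and the picture viewer there is one more tool, called by a JSON object that holds its "method" and its "body". carry_out: Moves the arm, as the interface text tells. Scaled input: -1 to 1 covers 500 mm each way for a shift and 2 pi rad each way for a turn. Its arguments: {"type":"object","properties":{"offset":{"type":"array"},"twist":{"type":"array"},"grip":{"type":"number"},"grip_force":{"type":"number"}},"required":["offset","twist"]}

```bash
mkdir -p pics; ls; python3 - <<'E'
from workcell import observe, grab_frame, camera_info, arm
import cv2, numpy as np
print(observe())
for n in("top","side"):
    f=grab_frame(n); cv2.imwrite(f"pics/{n}0.png",f[:,:,::-1]); print(n,camera_info(n))
print(camera_info("wrist"))
E
```

```text
pics
{'time': 0.0, 'joint_positions': array([-1.33203819e+00,  1.50990228e-01,  1.43799398e+00, -1.86150337e-06,
        1.55380449e+00, -1.33987978e-01]), 'joint_vel': array([ 8.42390055e-04, -1.13839742e-03, -6.86042535e-04,  6.64469766e-05,
       -1.05990063e-03,  2.52058082e-04]), 'tau': array([-4.01684674e-04, -7.13058901e+01, -5.70868814e+01, -2.90756052e-04,
        9.08768823e-03, -7.70889801e-05]), 'position': array([ 0.2093811 , -0.5354917 ,  0.40409137]), 'tool_rot': array([-3.08601529e+00, -5.81903264e-01,  1.01254301e-04]), 'wrist_force': array([-0.15037781,  0.23016333,  0.34901823]), 'ft_torque': array([-0.01066349, -0.02962196,  0.02226482]), 'grasp_force': 0.0, 'opening': 0.08573421774902165}
top {'K': array([[490.81020453,   0.        , 276.76261874],
       [  0.        , 490.81020453, 214.49928473],
       [  0.        ,   0.        ,   1.        ]]), 'R': array([[-2.87257918e-02, -9.99587329e-01, -3.42826881e-05],
       [-9.85952173e-01,  2.83395949e-02, -1.64606136e-01],
       [ 1.64539180e-01, -4.69464051e-03, -9.86359376e-01]]), 't': array([0.05161683, 0.55
[... 206 characters left out ...]
305817, -0.18301941, -0.01002607],
       [-0.13333808, -0.67652801, -0.72424499],
       [ 0.12576797,  0.71331181, -0.68946985]]), 't': array([-0.50995087,  0.15038841,  1.27225944])}
{'K': array([[358.10507491,   0.        , 283.74095499],
       [  0.        , 358.10507491, 209.76072247],
       [  0.        ,   0.        ,   1.        ]]), 'hand_eye': array([[-1.03341964e-03, -9.55125697e-01, -2.96198980e-01,
         7.61401975e-02],
       [ 9.99999367e-01, -1.11901166e-03,  1.19439301e-04,
         2.28548254e-04],
       [-4.45529656e-04, -2.96198669e-01,  9.55126248e-01,
         3.10178157e-02],
       [ 0.00000000e+00,  0.00000000e+00,  0.00000000e+00,
         1.00000000e+00]])}
```

View pics/top0.png

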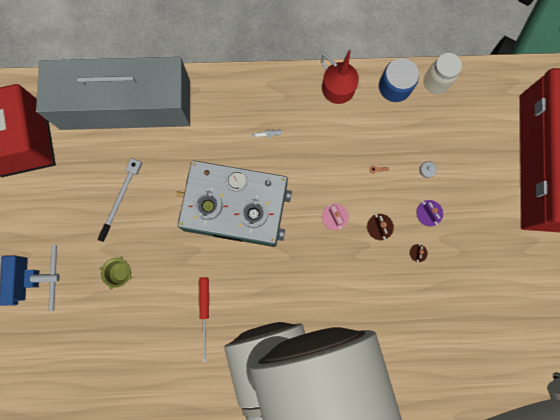

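View pics/side0.png

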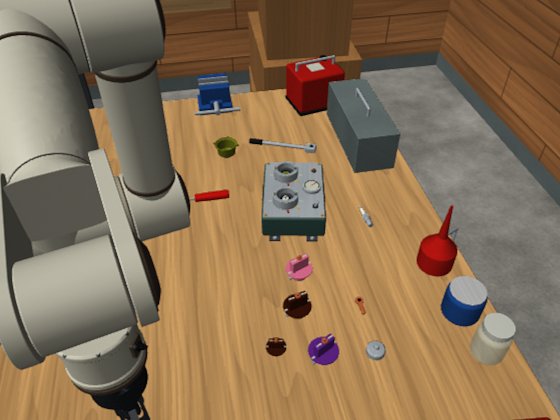

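The top view shows the large brown cap at (380,227), with a small brown one, a pink one and a purple one nearby. The plug is in the right-hand (-y) socket at (254,213), and the bung is in the left one at (208,206).

```bash
cat > h.py <<'E'
from workcell import observe, grab_frame, camera_info
import cv2, numpy as np
from scipy.spatial.transform import Rotation as Ro
def cam(n,s=None):
    c=camera_info(n)
    if n!="wrist": return c["K"],c["R"],c["t"]
    s=s or observe(); T=np.eye(4); T[:3,:3]=Ro.from_rotvec(s["tool_rot"]).as_matrix(); T[:3,3]=s["position"]
    M=np.linalg.inv(T@c["hand_eye"]); return c["K"],M[:3,:3],M[:3,3]
def ray(C,uv,z):
    K,R,t=C; d=R.T@np.linalg.solve(K,[uv[0],uv[1],1]); o=-R.T@t
    return o+d*(z-o[2])/d[2]
def proj(C,X):
    K,R,t=C; p=K@(R@np.asarray(X)+t); return p[:2]/p[2]
E
python3 - <<'E'
from h import *
C=cam("top"); f=cv2.imread("pics/top0.png"); S=cam("side")
h=cv2.cvtColor(f,cv2.COLOR_BGR2HSV)
m=((f.max(2)<75)).astype(np.uint8); m[:190]=0;m[270:]=0;m[:,:350]=0;m[:,450:]=0
m=cv2.morphologyEx(m,cv2.MORPH_CLOSE,np.ones((7,7)))
for c in cv2.findContours(m,0,1)[0]:
    if cv2.contourArea(c)>60:
        e=cv2.minEnclosingCircle(c); p=ray(C,e[0],.027); print(e,p, e[1]*2*1.1/490)
for n,uv,z in [("capwing",(381,226),.063),("plug",(254,213),.092),("bung",(208,206),.083)]: 
    X=ray(C,uv,z); print(n,X,proj(S,X))
a=ray(C,(254,213),.098);b=ray(C,(208,206),.098);print(np.linalg.norm(a-b),np.degrees(np.arctan2(*(b-a)[[1,0]])))
s=f[195:260,345:415]; cv2.imwrite("pics/c1.png",np.hstack([cv2.resize(s,(430,400),interpolation=2),cv2.resize(f[190:240,230:276],(368,400),interpolation=2)]))
E
```

```text
((417.7272644042969, 252.72727966308594), 8.579343795776367) [ 0.45503083 -0.30559384  0.027     ] 0.038519502756546954
((379.8529357910156, 226.38235473632812), 12.79911994934082) [ 0.52251451 -0.21731196  0.027     ] 0.057465436507244505
capwing [ 0.51846257 -0.21233115  0.063     ] [294.64902729 292.63976051]
plug [0.55369903 0.08898883 0.092     ] [284.38627127 195.02110577]
bung [0.57514169 0.1976828  0.083     ] [284.44651181 171.59104542]
0.10867944482478009 79.58900623624955
```

View pics/c1.png

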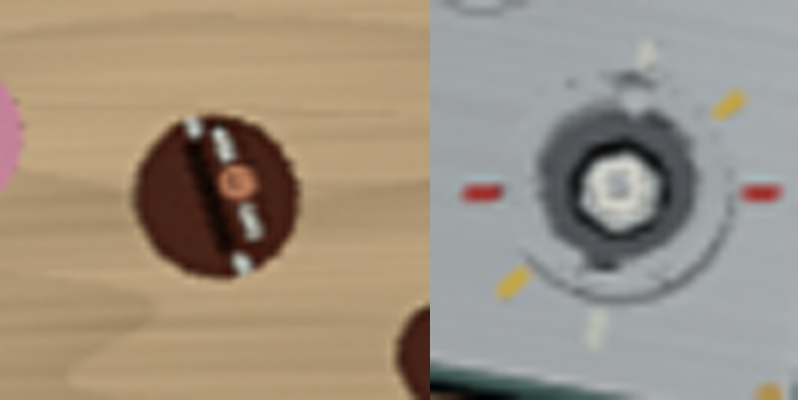

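The left crop shows the cap's flange centre at about (380.3,226.9), with its white marks at (376.4,215.7) and (384.6,237.8). The right crop shows the plug at (307,93)... in full pixels (307,213) scaled back to about (253.5,213), and the tester's white marks at (311,197) and (304.5,231) of the scaled region.

```bash
cat >> h.py <<'E'
def yaw(s): 
    y=Ro.from_rotvec(s["tool_rot"]).as_matrix(); return np.degrees(np.arctan2(y[1,0],y[0,0]))
def goto(s,P,xdir):
    """tool-frame move (units of offset, twist-z) to TCP P with tool x along xdir deg (mod 180), tool down"""
    R=Ro.from_rotvec(s["tool_rot"]).as_matrix(); o=R.T@(np.asarray(P)-s["position"])
    d=(xdir-yaw(s)+90)%180-90
    Rt=Ro.from_euler("z",yaw(s)+d,degrees=True).as_matrix()@np.diag([1,-1,-1])
    rv=Ro.from_matrix(R.T@Rt).as_rotvec()
    print("yaw",yaw(s),"d",d,"mm",o*1000,"offset",o/.5,"twist",rv/2/np.pi)
E
python3 - <<'E'
from h import *
C=cam("top"); s=observe()
L=lambda u,v:(345+u/6.143-.4,195+v/6.154-.4); T=lambda u,v:(230+(u-430)/8-.4,190+v/8-.4)
f=ray(C,L(217,196),.028); st=ray(C,L(238,182),.072); print("flange",f,"stud",st)
a=ray(C,L(193,127),.028);b=ray(C,L(243,263),.028);wa=np.degrees(np.arctan2(*(a-b)[[1,0]]));print("wing",wa,np.linalg.norm(a-b),(a+b)/2)
a=ray(C,T(648,55),.072);b=ray(C,T(596,330),.072);print("tester x",np.degrees(np.arctan2(*(a-b)[[1,0]])),(a+b)/2)
print("plug",ray(C,T(620,186),.092))
goto(s,[(f[0]+st[0])/2,(f[1]+st[1])/2,.34],wa)
E
```

```text
flange [ 0.52220766 -0.21726202  0.028     ] stud [ 0.52143899 -0.21619794  0.072     ]
wing 16.621022881692333 0.057815763436266154 [ 0.52270291 -0.21765695  0.028     ]
tester x -11.777393183625026 [0.55579467 0.09076733 0.072     ]
plug [0.55409857 0.09050118 0.092     ]
yaw 21.3592792843561 d -4.738256402663765 mm [ 407.04761789 -182.99923654   64.40770452] offset [ 0.81409524 -0.36599847  0.12881541] twist [-1.73015946e-04 -1.73717661e-05  1.31618353e-02]
```

{"method": "carry_out", "body": {"offset": [[0.814, -0.366, 0.129], [0.814, -0.366, 0.129], [0.814, -0.366, 0.129], [0.814, -0.366, 0.129], [0.814, -0.366, 0.129], [0.814, -0.366, 0.129], [0.814, -0.366, 0.129], [0.814, -0.366, 0.129], [0.814, -0.366, 0.129], [0.814, -0.366, 0.129]], "twist": [[0, 0, 0.013], [0, 0, 0.013], [0, 0, 0.013], [0, 0, 0.013], [0, 0, 0.013], [0, 0, 0.013], [0, 0, 0.013], [0, 0, 0.013], [0, 0, 0.013], [0, 0, 0.013]], "grip": -0.2, "grip_force": 50}}

```text
time: 0.93
position: [0.4991, -0.2391, 0.3447]
tool_rot: [-3.108, -0.456, 0.0]
wrist_force: [0.7, -2.2, 0.6]
opening: 0.0513
grasp_force: 0.0
```

```bash
python3 - <<'E'
from h import *
s=observe();print(s["time"],s["position"],s["opening"]);goto(s,[.522,-.217,.34],16.6)
E
```

```text
0.9333 [ 0.49910456 -0.23912279  0.34469726] 0.05132098461561995
yaw 16.67894264982911 d -0.07894264982911636 mm [ 28.28214621 -14.61997996   4.69678134] offset [ 0.05656429 -0.02923996  0.00939356] twist [-2.96874260e-05  1.80439960e-05  2.19283456e-04]
```

{"method": "carry_out", "body": {"offset": [[0.057, -0.029, 0.009], [0.057, -0.029, 0.009], [0.057, -0.029, 0.009]], "twist": [[0, 0, 0], [0, 0, 0], [0, 0, 0]]}}

```text
time: 1.18
position: [0.522, -0.2177, 0.3398]
tool_rot: [-3.107, -0.46, 0.002]
wrist_force: [0.8, -0.5, -0.8]
opening: 0.0515
grasp_force: 0.0
```

```bash
python3 - <<'E'
from h import *
s=observe();print(s["time"],s["position"],s["opening"],s["joint_vel"].max())
f=grab_frame("wrist")[:,:,::-1]; cv2.imwrite("pics/w1.png",f); C=cam("wrist",s)
print("proj flange c",proj(C,[.522,-.217,.028]),"stud",proj(C,[.522,-.217,.072]))
E
```

```text
1.1833 [ 0.52200333 -0.21767107  0.339797  ] 0.051522860700346694 0.006331247125153511
proj flange c [283.10101449 196.32977333] stud [282.94677452 212.89403009]
```

View pics/w1.png

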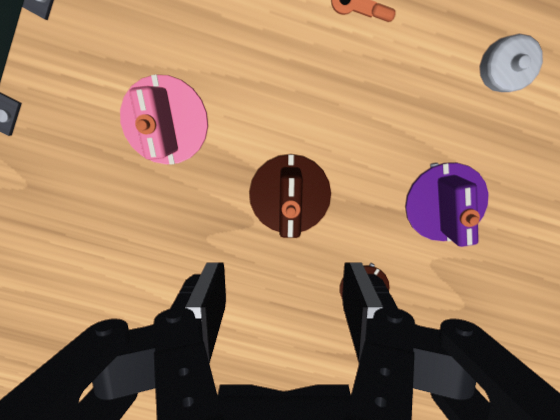

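The wrist view shows the cap's flange centre at (291,194) and stud at (291,210), with the wing vertical and well aligned. The top-view fix predicted (283,196), so there's a lateral gap of about 6 mm to resolve using the side view.

```bash
python3 - <<'E'
from h import *
s=observe(); W=cam("wrist",s); T=cam("top"); S=cam("side")
def blob(f,box,lim=60):
    u0,v0,u1,v1=box; g=f[v0:v1,u0:u1].astype(int)
    m=((g.max(2)<95)&(g[:,:,2]-g[:,:,0]>8)).astype(np.uint8); m=cv2.morphologyEx(m,cv2.MORPH_CLOSE,np.ones((9,9)))
    c=max(cv2.findContours(m,0,1)[0],key=cv2.contourArea); r=cv2.boundingRect(c); return r[0]+u0+(r[2]-1)/2,r[1]+v0+(r[3]-1)/2,r
def stud(f,box):
    u0,v0,u1,v1=box; g=cv2.cvtColor(f[v0:v1,u0:u1],cv2.COLOR_BGR2HSV); m=(g[:,:,0]<14)&(g[:,:,1]>100)&(g[:,:,2]>120)
    v,u=np.nonzero(m); return u.mean()+u0,v.mean()+v0,len(u)
for n,C,p,b in [("w",W,"w1",(240,145,340,245)),("t",T,"top0",(362,210,398,245)),("s",S,"side0",(278,280,318,322))]:
    f=cv2.imread(f"pics/{p}.png"); x=blob(f,b); y=stud(f,b)
    print(n,x,ray(C,x[:2],.028),"stud",y,ray(C,y[:2],.072))
E
```

```text
w (290.0, 196.0, (10, 10, 81, 83)) [ 0.52325022 -0.22342276  0.028     ] stud (np.float64(290.00325732899023), np.float64(209.50162866449512), 307) [ 0.52510968 -0.22209539  0.072     ]
t (379.5, 224.5, (5, 0, 26, 30)) [ 0.52707593 -0.21652356  0.028     ] stud (np.float64(383.3076923076923), np.float64(224.1153846153846), 26) [ 0.5215823  -0.21612266  0.072     ]
s (296.5, 306.0, (5, 11, 28, 31)) [ 0.52071404 -0.22450147  0.028     ] stud (np.float64(297.3333333333333), np.float64(292.23333333333335), 30) [ 0.52309606 -0.21910093  0.072     ]
```

```bash
python3 - <<'E'
from h import *
goto(observe(),[.524,-.2225,.27],16.6)
E
```

```text
yaw 16.75701728303916 d -0.15701728303915274 mm [ 1.46644666  4.51547747 70.18653998] offset [0.00293289 0.00903095 0.14037308] twist [-8.88137182e-05  1.24120583e-04  4.36124422e-04]
```

{"method": "carry_out", "body": {"offset": [[0.003, 0.009, 0.07], [0.003, 0.009, 0.14], [0.003, 0.009, 0.14], [0.003, 0.009, 0.14]], "twist": [[0, 0, 0], [0, 0, 0], [0, 0, 0], [0, 0, 0]]}}

```text
time: 1.57
position: [0.5231, -0.2236, 0.2702]
tool_rot: [-3.107, -0.453, 0.004]
wrist_force: [0.6, -0.2, 1.5]
opening: 0.0512
grasp_force: 0.0
```

```bash
python3 - <<'E'
from h import *
s=observe(); print(s["position"]); W=cam("wrist",s); f=grab_frame("wrist")[:,:,::-1]; cv2.imwrite("pics/w2.png",f)
g=cv2.cvtColor(f.copy(),cv2.COLOR_BGR2HSV); m=((g[:,:,0]<14)&(g[:,:,1]>100)&(g[:,:,2]>120)).astype(np.uint8); m[:140]=0
m[:,:220]=0;m[:,350:]=0
n,_,st,ce=cv2.connectedComponentsWithStats(m)
for i in range(1,n):
    if st[i,4]>100: print(st[i],ce[i],ray(W,ce[i],.072))
E
```

```text
[ 0.52313359 -0.22360726  0.27020529]
[269 235  26  24 424] [281.66273585 246.53773585] [ 0.52706888 -0.22110063  0.072     ]
```

View pics/w2.png

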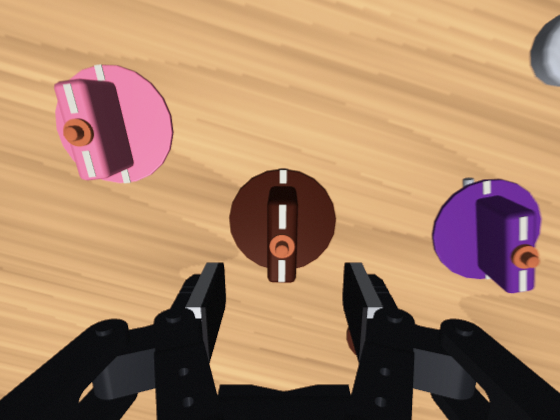

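Here the cap is centred between the fingers: the stud is at (282,246.5), the finger mid-column is 284, and the wing is aligned. I'll descend and grip.

{"method": "carry_out", "body": {"offset": [[0.003, -0.002, 0.04], [0.003, -0.002, 0.09], [0.003, -0.002, 0.127], [0.003, -0.002, 0.127], [0.003, -0.002, 0.127]], "twist": [[0, 0, 0], [0, 0, 0], [0, 0, 0], [0, 0, 0], [0, 0, 0]]}}

```text
time: 2.03
position: [0.5254, -0.222, 0.2089]
tool_rot: [3.108, 0.455, 0.001]
wrist_force: [0.5, -0.1, 1.4]
opening: 0.0517
grasp_force: 0.0
```

{"method": "carry_out", "body": {"offset": [[0, 0, 0], [0, 0, 0], [0, 0, 0], [0, 0, 0], [0, 0, 0], [0, 0, 0], [0, 0, 0], [0, 0, 0]], "twist": [[0, 0, 0], [0, 0, 0], [0, 0, 0], [0, 0, 0], [0, 0, 0], [0, 0, 0], [0, 0, 0], [0, 0, 0]], "grip": 1, "grip_force": 60}}

```text
time: 2.7
position: [0.5255, -0.2216, 0.2087]
tool_rot: [3.107, 0.456, 0.003]
wrist_force: [-1.2, 1.7, 10.4]
opening: 0.0151
grasp_force: 59.8
```

```bash
python3 - <<'E'
from h import *
s=observe(); print({k:s[k] for k in("time","position","opening","grasp_force","wrist_force","ft_torque")},yaw(s))
E
```

```text
{'time': 2.7, 'position': array([ 0.52547347, -0.22162621,  0.20871601]), 'opening': 0.015103533145031213, 'grasp_force': 59.753835797309875, 'wrist_force': array([-1.15463002,  1.74393425, 10.405736  ]), 'ft_torque': array([0.09343341, 0.23718008, 0.00524728])} 16.686610153316174
```

```bash
python3 - <<'E'
from h import *
goto(observe(),[.469,.103,.36],-11.6)
E
```

```text
yaw 16.686610153316174 d -28.286610153316175 mm [  39.35437776 -326.91732574 -151.77143807] offset [ 0.07870876 -0.65383465 -0.30354288] twist [ 0.00020004 -0.00031091  0.07857367]
```

{"method": "carry_out", "body": {"offset": [[0, 0, -0.03], [0, 0, -0.1], [0, 0, -0.18], [0, -0.06, -0.23], [0.01, -0.13, -0.26], [0.02, -0.2, -0.3], [0.03, -0.27, -0.304], [0.04, -0.34, -0.304], [0.05, -0.41, -0.304], [0.06, -0.48, -0.304]], "twist": [[0, 0, 0], [0, 0, 0], [0, 0, 0], [0, 0, 0.012], [0, 0, 0.024], [0, 0, 0.036], [0, 0, 0.048], [0, 0, 0.06], [0, 0, 0.072], [0, 0, 0.0786]]}}

```text
time: 3.53
position: [0.4842, 0.0186, 0.3599]
tool_rot: [-3.125, 0.325, -0.002]
wrist_force: [0.0, 0.2, -2.0]
opening: 0.0149
grasp_force: 58.9
```

```bash
python3 - <<'E'
from h import *
s=observe();print(s["position"],s["opening"],s["grasp_force"]);goto(s,[.469,.103,.36],-11.6)
E
```

```text
[0.48416021 0.01864364 0.35994897] 0.014938651188166816 58.91319751739502
yaw -11.883152638033854 d 0.2831526380338545 mm [-3.22056082e+01 -7.94268462e+01 -7.15534628e-02] offset [-6.44112164e-02 -1.58853692e-01 -1.43106926e-04] twist [-3.19697702e-05 -1.81430608e-04 -7.86516548e-04]
```

{"method": "carry_out", "body": {"offset": [[-0.03, -0.08, 0], [-0.06, -0.15, 0], [-0.064, -0.159, 0], [-0.064, -0.159, 0], [-0.064, -0.159, 0]], "twist": [[0, 0, 0], [0, 0, 0], [0, 0, 0], [0, 0, 0], [0, 0, 0]]}}

```text
time: 3.95
position: [0.4695, 0.1015, 0.3596]
tool_rot: [3.126, -0.316, 0.001]
wrist_force: [-0.1, -0.5, -1.3]
opening: 0.0151
grasp_force: 59.0
```

```bash
python3 - <<'E'
from h import *
s=observe();print(s["position"],yaw(s));f=grab_frame("wrist")[:,:,::-1]; cv2.imwrite("pics/w3.png",f)
f=grab_frame("top")[:,:,::-1]; cv2.imwrite("pics/top3.png",f)
f=grab_frame("side")[:,:,::-1]; cv2.imwrite("pics/side3.png",f)
print(proj(cam("wrist",s),[.557,.085,.092]))
E
```

```text
[0.46950791 0.10154202 0.35957918] -11.53818140734116
[281.6075681   77.41556541]
```

View pics/w3.png

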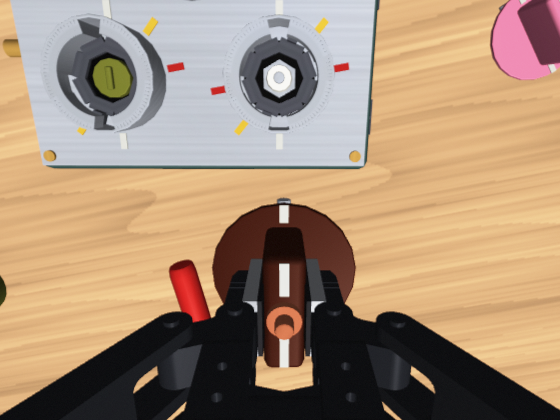

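The wrist view shows the plug tip at (279.5,77), with white slot marks at (279.5,6) and (279.5,140) in a vertical line. The held cap's stud is near (284,322) and its flange spans columns 213 to 355.

```bash
python3 - <<'E'
from h import *
s=observe(); C=cam("wrist",s); f=cv2.imread("pics/w3.png"); h=cv2.cvtColor(f,cv2.COLOR_BGR2HSV)
def comps(m,box,amin):
    u0,v0,u1,v1=box; n,_,st,ce=cv2.connectedComponentsWithStats(m[v0:v1,u0:u1].astype(np.uint8))
    return [(ce[i]+[u0,v0],st[i,4]) for i in range(1,n) if st[i,4]>amin]
red=(h[:,:,1]>150)&((h[:,:,0]<8)|(h[:,:,0]>172))&(h[:,:,2]>120)
yel=(h[:,:,1]>130)&(abs(h[:,:,0].astype(int)-24)<6)&(h[:,:,2]>150)
wh=(h[:,:,1]<40)&(h[:,:,2]>215)
pts=[]
for n,m,b in [("red",red,(200,50,360,110)),("yel",yel,(225,10,340,140)),("wh",wh,(270,0,290,16)),("wh",wh,(270,130,290,155)),("plugwhite",wh,(255,50,300,100))]:
    for c,a in comps(m,b,12): print(n,c,a,ray(C,c,.092 if n[0]=="p" else .072))
g=cv2.cvtColor(f,cv2.COLOR_BGR2GRAY)[40:120,240:320]; g=cv2.resize(g,None,fx=4,fy=4,interpolation=2)
print("circles",None if (q:=cv2.HoughCircles(g,3,1,30,param1=120,param2=25,minRadius=10,maxRadius=90)) is None else q[0]/4+[240,40,0])
# cap in tool coords
ci=camera_info("wrist"); H=ci["hand_eye"]; K=ci["K"]
def tool(uv,z):
    d=H[:3,:3]@np.linalg.solve(K,[*uv,1]); return H[:3,3]+d*(z-H[2,3])/d[2]
cop=(h[:,:,0]<14)&(h[:,:,1]>110)&(h[:,:,2]>110)
for c,a in comps(cop,(255,295,315,345),40): print("stud",c,a,tool(c,.137)*1e3)
br=((f.max(2)<95)&(f[:,:,2].astype(int)-f[:,:,0]>12)&(h[:,:,1]>90))
for v in(225,235,245,255):
    u=np.nonzero(br[v,200:370])[0]+200; print(v,u.min(),u.max())
fl=np.nonzero(br[195:300,270:276].any(1))[0]; print("flange top",fl.min()+195)
cv2.imwrite("pics/c3.png",cv2.resize(f[0:160,180:380],(800,640))[:600])
E
```

```text
red [341.05813953  67.15116279] 86 [0.55646102 0.04341085 0.072     ]
red [217.65384615  89.94871795] 78 [0.55926353 0.12768474 0.072     ]
yel [321.28723404  24.90425532] 94 [0.58420145 0.05191248 0.072     ]
yel [240.82022472 127.04494382] 89 [0.53215554 0.11815552 0.072     ]
wh [279.69257951   6.75265018] 283 [0.59988538 0.07605284 0.072     ]
wh [278. 132.] 17 [0.52353787 0.09341747 0.072     ]
wh [279.98113208 141.82389937] 159 [0.51658402 0.09346552 0.072     ]
plugwhite [278.367713    77.11883408] 446 [0.55774789 0.08558969 0.092     ]
circles [[278.375       77.625       12.625     ]
 [285.875       79.625       19.        ]
 [276.625       85.125       17.92499924]]
stud [283.84366925 322.42635659] 774 [ 2.85836369e+00 -5.59311162e-02  1.37000000e+02]
225 231 336
235 223 344
245 218 349
255 215 352
flange top 204
```

View pics/c3.png

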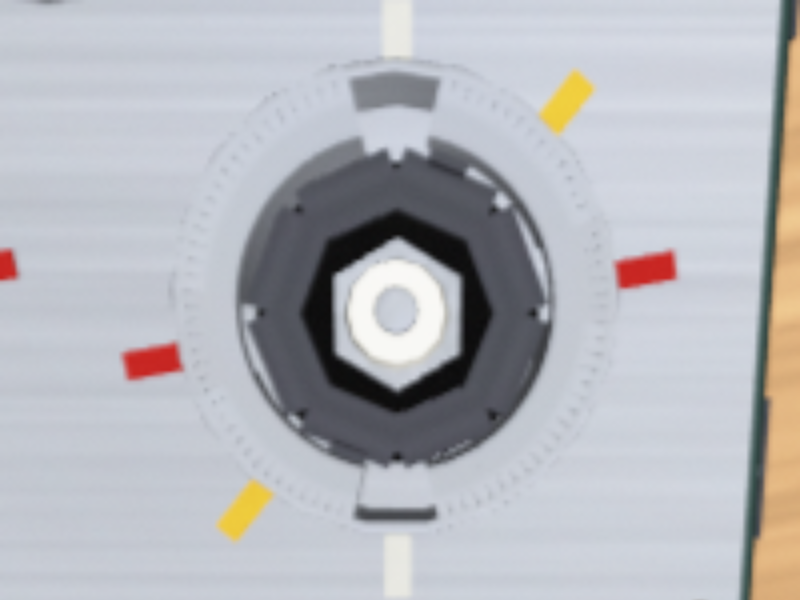

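The crop shows the plug tip at full-frame (279.2,77.6), centred in the collar, with the slots vertical. All the mark midpoints agree on the plug at about (0.558,0.085). Next I'll fit the flange circle in tool coordinates.

```bash
python3 - <<'E'
from h import *
from scipy.optimize import least_squares as ls
s=observe(); f=cv2.imread("pics/w3.png").astype(int); C=cam("wrist",s)
ci=camera_info("wrist"); H=ci["hand_eye"]; K=ci["K"]
def tool(uv,z):
    d=H[:3,:3]@np.linalg.solve(K,[*uv,1]); return (H[:3,3]+d*(z-H[2,3])/d[2])*1e3
# flange edge: columns scan from above + rows, wood->dark transitions
E=[]
w=f.max(2)<110
for u in list(range(235,276,4))+list(range(294,336,4)): 
    v=np.nonzero(w[195:300,u])[0]; E.append((u,v.min()+194.5))
for v in range(240,262,3):
    u=np.nonzero(w[v,205:365])[0]+205; E+= [(u.min()-.5,v),(u.max()+.5,v)]
for z in(.1787,.1807,.1827):
    P=np.array([tool(e,z) for e in E])[:,:2]
    r=ls(lambda p:np.hypot(*(P-p[:2]).T)-p[2],[0,0,33],loss="soft_l1"); print(z,r.x,np.abs(r.fun).mean())
p=ray(C,(279.2,77.6),.092); print("plug",p)
a=ray(C,(284,215),.18);print(tool((284,213),.1807),tool((284,360),.1457),tool((284,280),.1457))
E
```

```text
0.1787 [ 1.38859503 -0.19545803 32.10597609] 0.11590373744938613
0.1807 [ 0.37545803 -0.19761215 32.54078767] 0.11747230051557062
0.1827 [-0.63768023 -0.19976634 32.97559972] 0.11904082375563711
plug [0.55736889 0.08514294 0.092     ]
[2.83214515e+01 5.75313107e-02 1.80700000e+02] [-1.99592927e+01 -1.32155273e-02  1.45700000e+02] [1.44065160e+01 1.49533548e-02 1.45700000e+02]
```

```bash
python3 - <<'E'
from h import *
goto(observe(),[.5576,.0852,.322],-11.8)
E
```

```text
yaw -11.69324039564923 d -0.10675960435077059 mm [88.98824233 -2.88338975 37.26465576] offset [ 0.17797648 -0.00576678  0.07452931] twist [ 6.98087839e-06 -2.34482586e-05  2.96553940e-04]
```

{"method": "carry_out", "body": {"offset": [[0.08, -0.003, 0], [0.15, -0.006, 0], [0.178, -0.006, 0.03], [0.178, -0.006, 0.075], [0.178, -0.006, 0.075], [0.178, -0.006, 0.075]], "twist": [[0, 0, 0.0005], [0, 0, 0.0005], [0, 0, 0.0005], [0, 0, 0.0005], [0, 0, 0.0005], [0, 0, 0.0005]]}}

```text
time: 4.6
position: [0.5574, 0.0855, 0.3209]
tool_rot: [3.124, -0.325, -0.004]
wrist_force: [0.1, 0.4, -0.7]
opening: 0.0153
grasp_force: 59.1
```

```bash
python3 - <<'E'
from h import *
s=observe();print(s["position"],yaw(s),s["wrist_force"])
a=grab_frame("side")[150:230,230:340,::-1]; b=grab_frame("wrist")[:,:,::-1]
cv2.imwrite("pics/c4.png",np.hstack([cv2.resize(a,(440,400),interpolation=2),cv2.resize(b[130:330,194:374],(360,400),interpolation=2)]))
S=cam("side"); W=cam("wrist",s)
for z in(.072,.098,.103,.127): print(z,(proj(S,[.5576,.0852,z])-[230,150])*[4,5])
E
```

```text
[0.55735347 0.08547828 0.32092379] -11.878277340266312 [ 0.1040149   0.41228223 -0.65035776]
0.072 [224.34394003 256.57395918]
0.098 [224.38786055 220.32950357]
0.103 [224.39644232 213.24758468]
0.127 [224.43826086 178.73774136]
```

View pics/c4.png

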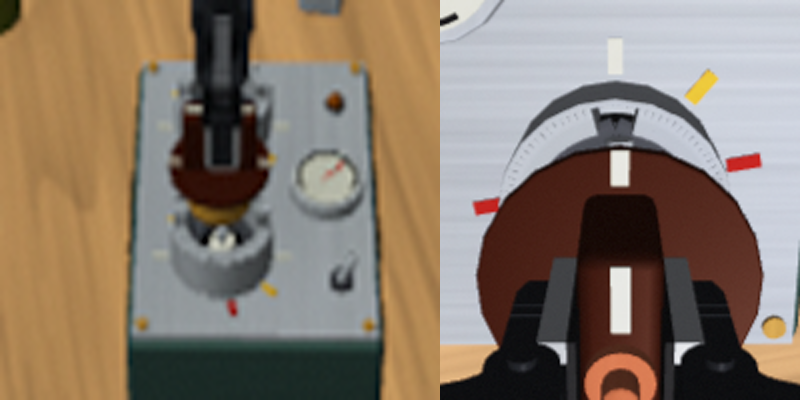

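The side crop shows the cap (columns 172–268) centred over the collar (169–273). The wrist crop shows the cap's mark in line with the slot and the white mark, to within about 1 mm. Now I'll lower it gently.

{"method": "carry_out", "body": {"offset": [[0, -0.001, 0.02], [0, -0.001, 0.03], [0, -0.001, 0.04], [0, -0.001, 0.044], [0, -0.001, 0.044]], "twist": [[0, 0, 0], [0, 0, 0], [0, 0, 0], [0, 0, 0], [0, 0, 0]]}}

```text
time: 5.12
position: [0.5573, 0.087, 0.2991]
tool_rot: [3.125, -0.323, -0.001]
wrist_force: [0.5, -0.9, -1.5]
opening: 0.0149
grasp_force: 59.1
```

No contact force, and the pins are already about 5 mm below the rim, so they are in the slots. I'll continue.

{"method": "carry_out", "body": {"offset": [[0, 0, 0.006], [0, 0, 0.012], [0, 0, 0.018], [0, 0, 0.024], [0, 0, 0.024], [0, 0, 0.024]], "twist": [[0, 0, 0], [0, 0, 0], [0, 0, 0], [0, 0, 0], [0, 0, 0], [0, 0, 0]]}}

```text
time: 5.62
position: [0.5576, 0.0869, 0.2877]
tool_rot: [-3.125, 0.323, -0.0]
wrist_force: [0.7, -0.2, 2.1]
opening: 0.0152
grasp_force: 59.4
```

```bash
python3 - <<'E'
from h import *
s=observe();print(s["position"],yaw(s),s["wrist_force"],s["ft_torque"])
E
```

```text
[0.55760612 0.08685909 0.28767137] -11.799154071067187 [ 0.74606324 -0.21666388  2.10312156] [-0.2344383  -0.1691793  -0.02408107]
```

Spring contact, about 5 mm from home with 2–3 N. I'll push in small steps to seat the flange.

{"method": "carry_out", "body": {"offset": [[0, 0, 0.004], [0, 0, 0.008], [0, 0, 0.01], [0, 0, 0.01], [0, 0, 0.01]], "twist": [[0, 0, 0], [0, 0, 0], [0, 0, 0], [0, 0, 0], [0, 0, 0]]}}

```text
time: 6.03
position: [0.5576, 0.0869, 0.2828]
tool_rot: [-3.125, 0.323, -0.001]
wrist_force: [1.5, -1.2, 4.6]
opening: 0.015
grasp_force: 59.8
```

{"method": "carry_out", "body": {"offset": [[0, 0, 0.001], [0, 0, 0.002], [0, 0, 0.002], [0, 0, 0.002]], "twist": [[0, 0, 0], [0, 0, 0], [0, 0, 0], [0, 0, 0]]}}

```text
time: 6.37
position: [0.5575, 0.0869, 0.2827]
tool_rot: [-3.125, 0.323, -0.002]
wrist_force: [-3.5, -1.8, 15.3]
opening: 0.0151
grasp_force: 61.7
```

Seated: the flange is on the rim with about 15 N. Now the clockwise twist (positive about the downward tool z), half of it first.

{"method": "carry_out", "body": {"offset": [[0, 0, 0], [0, 0, 0], [0, 0, 0], [0, 0, 0], [0, 0, 0], [0, 0, 0], [0, 0, 0], [0, 0, 0]], "twist": [[0, 0, 0.007], [0, 0, 0.014], [0, 0, 0.021], [0, 0, 0.028], [0, 0, 0.035], [0, 0, 0.042], [0, 0, 0.05], [0, 0, 0.05]]}}

```text
time: 7.03
position: [0.5578, 0.0868, 0.2827]
tool_rot: [-3.035, 0.813, -0.003]
wrist_force: [-0.2, -3.7, 14.8]
opening: 0.0147
grasp_force: 61.4
```

```bash
python3 - <<'E'
from h import *
s=observe();print(s["position"],yaw(s),s["wrist_force"],s["ft_torque"],s["opening"])
E
```

```text
[0.55775232 0.08675851 0.28272388] -29.987335606259066 [-0.20407633 -3.72098661 14.77462246] [-0.76370759  0.25650937 -0.02956027] 0.014667721752716497
```

{"method": "carry_out", "body": {"offset": [[0, 0, 0], [0, 0, 0], [0, 0, 0], [0, 0, 0], [0, 0, 0], [0, 0, 0], [0, 0, 0], [0, 0, 0], [0, 0, 0], [0, 0, 0]], "twist": [[0, 0, 0.007], [0, 0, 0.014], [0, 0, 0.021], [0, 0, 0.028], [0, 0, 0.035], [0, 0, 0.042], [0, 0, 0.049], [0, 0, 0.056], [0, 0, 0.061], [0, 0, 0.061]]}}

```text
time: 7.87
position: [0.5576, 0.0866, 0.2827]
tool_rot: [2.825, -1.374, 0.002]
wrist_force: [-3.3, -5.4, 15.0]
opening: 0.0151
grasp_force: 61.6
```

```bash
python3 - <<'E'
from h import *
s=observe();print(s["position"],yaw(s),s["wrist_force"],s["ft_torque"],s["opening"])
b=grab_frame("wrist")[:,:,::-1];cv2.imwrite("pics/w5.png",b)
E
```

```text
[0.55763073 0.08662228 0.28271109] -51.882874215566616 [-3.2622768  -5.41285042 15.00023541] [-0.98288266  0.66510678  0.06711854] 0.01511214594076629
```

View pics/w5.png

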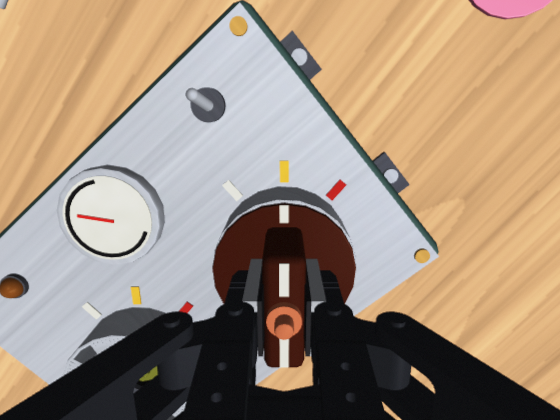

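The wing's white marks (column 284) point straight at the yellow mark at (284,170), and the flange is seated. I'll hold briefly and hand in.

{"method": "carry_out", "body": {"offset": [[0, 0, 0], [0, 0, 0], [0, 0, 0], [0, 0, 0], [0, 0, 0], [0, 0, 0]], "twist": [[0, 0, 0], [0, 0, 0], [0, 0, 0], [0, 0, 0], [0, 0, 0], [0, 0, 0]]}}

```text
time: 8.42
position: [0.5576, 0.0866, 0.2827]
tool_rot: [-2.826, 1.371, -0.002]
wrist_force: [-2.5, -4.3, 15.5]
opening: 0.0146
grasp_force: 61.6
```

```bash
python3 -c "
from workcell import arm
print(arm.finish_job())"
```

```text
the job is handed in; nothing more can be done
None
```

The job is handed in (no verdict came back): the cap is fully home over the plug, turned 40° clockwise to the yellow marks short of the lock, and still gripped at about 60 N, and the arm touched nothing else on the bench.

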